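# Eject a die bar from its nest and hold it up level

## Task

Push the ejector nest's sprung plunger fully home so that it slides the die bar out from under the keeper lip, and let the plunger spring back. Then grip the bar across its middle, lift it off the bed and finish while still holding it steady and level over the nest, about 20 cm above the bench, so that the bed can be wiped. Leave the other things on the bench alone.

Things in the scene. Friction and masses are not known exactly. Their poses are not given: they have to be found in the camera images.
- die: the die bar: flat metal bar with a raised ornamental panel on top, 160 mm long (its y axis), 58 mm wide (its x axis), 17 mm thick; 0.4 to 0.65 kg, evenly spread. Origin: centre of its underside, z up. It starts flat on the nest's bed, its length along the nest's x axis, origin at nest x = -11 to -8 mm, so 18 to 21 mm of its end are under the lip.
- nest: the ejector nest, a steel fixture fixed to the bench. Origin: on the bench top under its middle; z up; x axis along the bar, the way the plunger is pushed and the bar slides. Base plate 275 x 110 x 8 mm. At its -x end a housing, x -135 to -95 mm, 81 mm wide, top at z = 56 mm. Two cheeks, tops also 56 mm, run from it beside the bar's end to x = -54 mm, 1.5 mm play each side.
- bed_top (a point): middle of the top of the nest's raised bed, z = 30 mm, on which the bar lies. The bed is 40 mm wide and runs from nest x = -95 to +120 mm; the bar overhangs it by 9 mm on each long side, leaving open room for fingers down to the 8 mm base plate. A stop 5 mm above the bed ends it at x = +112 mm.
- lip_edge (a point): middle of the free edge of the keeper lip, at nest x = -70 mm, on its underside (z = 50 mm). The lip is a 6 mm plate from the housing (x = -95 mm) to this edge and covers the bar's end until the bar is slid out. With the plunger fully home the bar's end is about 7 mm clear of this edge (bar origin at nest x = +17 mm).
- knob_face (a point): centre of the outer end face of the plunger's black mushroom knob, to be pushed along the nest's +x axis. The knob is a disc 31 mm across and 13 mm thick on a 12 mm rod, axis horizontal, 38 mm above the bench; at rest the face is at nest x = -186 mm, behind the housing. Fully home, the knob's back meets the round boss on the housing.
- plunger (a joint): travel of the sprung plunger along the nest's +x axis, 0 m at rest to 0.030 m fully home; the spring gives 2.6 N at rest and 6.5 N fully home, and sliding the bar adds up to about 5 N. It springs back by itself; the bar stays where it was pushed.
- mallet: bystander: wooden mallet, 96 x 234 x 57 mm, lying on the bench left of the nest; origin under its middle
- flat_pliers: bystander: flat pliers, 58 x 150 x 12 mm, lying on the bench at the right; origin under the middle
- brass_weight_1: bystander: small brass weight with a knob, 19 mm across, 31 mm high, standing beyond the nest; origin under its middle
- bench_pin: bystander: plain wooden block, 60 x 90 x 30 mm, at the left front of the bench; origin under its middle

How it is judged (in metres and radians):
On the way, in this order (a step that is already met when the one before it is completed fails the run):
1. the plunger is pushed fully home and the bar has slid out from under the lip (value of joint plunger above 0.0265 m and x of die in the frame of nest above 0.012 m and height (world z) of die below 0.04 m), for 0.05 s.
2. the plunger has sprung back, with the bar still lying on the bed clear of the lip (value of joint plunger below 0.005 m and x of die in the frame of nest above 0.012 m and height (world z) of die below 0.04 m), for 0.05 s.
3. the bar is lifted clear of the nest in the gripper (height (world z) of die above 0.08 m and contact force between die and the fingers above 2 N), for 0.2 s.
At the end, for the whole second after the job is handed in: The gripper still holds the bar: underside 15 to 26 cm above the bench, within 0.14 rad of level, middle within 12 cm of the nest's origin in plan, under 2 cm/s and 0.15 rad/s, touching the fingers and not the nest; plunger back within 5 mm of rest (height (world z) of die between 0.15 and 0.26 m and angle between die's own z axis and vertical below 0.14 rad and horizontal distance between die and nest below 0.12 m and linear speed of die below 0.02 m/s and angular speed of die below 0.15 rad/s and contact force between die and the fingers above 2 N and contact force between die and nest below 0.1 N and value of joint plunger below 0.005 m); the arm keeps its last pose, push and grip.
It fails at once if the mallet is pushed more than 2 cm from its place (distance of mallet from where it was at the start of the episode above 0.02 m).
It fails at once if the flat pliers is pushed more than 2 cm from its place (distance of flat_pliers from where it was at the start of the episode above 0.02 m).
It fails at once if the brass weight is pushed more than 2 cm from its place (distance of brass_weight_1 from where it was at the start of the episode above 0.02 m).
It fails at once if the bench pin is pushed more than 2 cm from its place (distance of bench_pin from where it was at the start of the episode above 0.02 m).
It also fails if it takes over 51 s, if anything falls off the work surface, if the arm or the gripper's body presses on something with over 40 N, if the wrist force passes 120 N, or if a joint passes its speed limit or range.

## Robot

A 6-joint arm with a two-finger parallel gripper is mounted at the origin on a cart in front of the work surface, level with it; the furniture and walls round the work are solid. World frame = base frame: x ahead of the robot, y to its left, z up, the work surface at z = 0. Lengths are in mm, angles in rad, forces in N, time in s.
With the tool pointing down it reaches from about 350 to 875 mm from the base axis. Payload 4.2 kg.
Tool frame: the origin (TCP) lies midway between the tips of the shut fingers; the grasp point (between the pads) lies 19 mm behind it (robot.tcp_to_grasp is the distance from the TCP to the grasp point, in mm); z points along the fingers, y is the line along which they close (so a half turn about z gives the same grasp; the last joint's range is limited). The gripper opens to 85 mm and grips with 20 to 120 N. Pads are 22 mm wide; open, the fingers measure 114 mm over their backs; the gripper's body (76 mm by 85 mm) begins 54 mm behind the grasp point. The pads swing forward as they close: fully open they stand 13 mm farther back than shut.
Start: joints at [-0.898, 0.385, 0.008, 0, -1.194, -0.259], TCP at [251.32, -572.222, 231.312] pointing down, gripper open.
Joint ranges: [-3.14, 3.14], [-1.21, 2.06], [-1.07, 1.41], [-3.16, 2.05], [-2.99, -0.16], [-3.1, 3.1]. Speed limits (rad/s): [2.79, 2.79, 3.14, 3.14, 3.14, 3.14].

## Interface

Orientations are given as a rotation vector (axis times angle).
In Python, from station import robot gives the robot as it stands.
- The arm moves only by the tool step_arm, never from a script. Its argument "motion" is text: rows parted by semicolons, each of 5 numbers parted by spaces: the shift along the tool's x, y, z normalised to -1 to 1, where 1 is 0.05 m, then the turn about the tool's z normalised to -1 to 1, where 1 is 10 degrees, then the closure, from 0 (fully open) to 1 (shut). A call has 1 to 12 rows; each row shifts and turns the commanded pose from where the row before left it, along the tool's axes as they then stand; what a row does not reach is not made up. A row lasts 1/8 s, in which the tool goes at most 62.5 mm and 10.7 degrees, less where a joint would pass 70% of its speed; a pose out of reach is approached as far as the arm can. A call with a number of a shift or a turn outside -1 to 1 is refused whole. A call with a gripper value outside its range is refused whole. The fingers move at their own pace and stop on an object; "force" is the grip in N (left out, the last holds). Time passes only in rows, so rows that do not move let the fingers close. It gives the time, the measured TCP pose, the force, the opening and the grip force at its end, in the units of the state.
- robot.state(): the state, without advancing time (a new reading comes with each control period).
- robot.grab_frame(name): name is "scene" or "top" or "wrist"; returns a dict with "img" (384x512x3 uint8, red, green, blue), "range_z" (384x512 float32, mm along the optical axis (not along the pixel's ray), 0 where there is no reading), "mtx" (3x3 intrinsics, pixels), "origin" and "rotation" of the camera in the world. Camera axes: x right, y down, z forward; pixel columns grow to the right and rows downward; lengths in mm; the calibration is good to about 2 mm. A picture is of the moment at which its call begins.
- robot.job_done(): hands the job in; it is judged then, once.
The state is a dict: "time_s": time; "joint_pos": joint angles; "qvel": joint speeds; "effort": joint torques, N m; "ee_pos": TCP position; "tool_rot": TCP orientation; "wrist_force": force on the tool from outside, world axes, zero at the start; "torque": the same for the moment, N m; "width": finger opening in mm; "grip_force": force on a finger pad.
Only numpy, scipy, OpenCV 4.12 (cv2) and the standard library are available. Lean on these libraries where they do the work, as an engineer would, in place of code of your own. Each camera call takes 0.05 s, during which the arm holds its last target. There are 200 camera calls.

## Working session

There is one attempt and no reset: what is moved stays moved. The work goes in short steps, Python scripts to look and compute and a tool call to move; the robot and the scene stay as the last step left them, time stands still between calls to the robot, and variables do not carry over. Pictures are saved under pics/ and viewed, at most 10 in all, crops included, and the job is handed in when it is done.

Besides the shell and the picture viewer there is one more tool, called as name(argument=value, ...) on one line, values as JSON. step_arm: Moves the arm, as the interface text tells. Its arguments: {"type":"object","properties":{"motion":{"type":"string"},"force":{"type":"number"}},"required":["motion"]}

```bash
mkdir -p pics; ls; cat > h.py <<'E'
from station import robot
import numpy as np, cv2
def grab(n):
    f=robot.grab_frame(n); return f
def cloud(f):
    z=f["range_z"].astype(float); K=np.array(f["mtx"]); v,u=np.indices(z.shape)
    p=np.stack([(u-K[0,2])/K[0,0]*z,(v-K[1,2])/K[1,1]*z,z],-1)
    return p@np.array(f["rotation"]).T+np.array(f["origin"])
E
python3 - <<'E'
from h import *
print(robot.state())
ims=[]
for n in("top","scene"):
    f=grab(n); np.savez(n+'.npz',**f); print(n,f["origin"],f["rotation"],f["mtx"])
    cv2.imwrite(f'pics/{n}1.png',f["img"][:,:,::-1])
E
```

```text
pics
{'time_s': 0.0, 'joint_pos': array([-8.98418774e-01,  3.85564758e-01,  6.60494772e-03, -5.03077910e-04,
       -1.19397775e+00, -2.58591698e-01]), 'qvel': array([ 0.00078689, -0.00022745, -0.00072312, -0.00098178, -0.00100924,
       -0.00063946]), 'effort': array([-8.92203661e-04, -3.92291200e+01,  1.88397825e+01,  4.18615893e+00,
       -4.56692316e-03, -4.51686390e-06]), 'ee_pos': array([ 251.07580458, -571.70968819,  230.20784712]), 'tool_rot': array([ 0.64494897, -3.07412117, -0.00333468]), 'wrist_force': array([-1.44295111, -0.00622144,  0.37462394]), 'torque': array([ 0.01429846, -0.04076964, -0.01991804]), 'grip_force': 0.0, 'width': 85.51769551670384}
top [ 374.97815027   13.38080224 1603.87140442] [-2.15090113  2.17961977 -0.12317312] [[489.00234379   0.         259.25229296]
 [  0.         489.00234379 183.16467292]
 [  0.           0.           1.        ]]
scene [-480.51784845 -512.49843561 1211.97416929] [-2.05937607  1.25800022 -0.52238254] [[498.03088516   0.         256.91436328]
 [  0.         498.03088516 191.9754849 ]
 [  0.           0.           1.        ]]
```

View pics/top1.png

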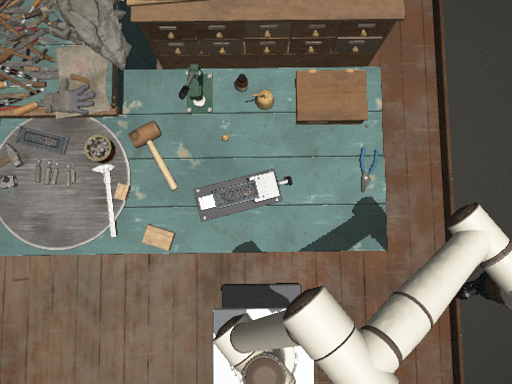

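View pics/scene1.png

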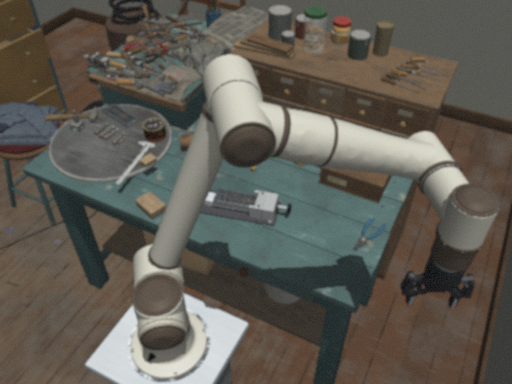

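The top view shows the nest at about (240,193), with its knob at (288,181) on the right and the white housing at about (268,184). The mallet is at (155,155), the pliers at (368,170), the brass weight at (225,138) and the block at (158,237).

```bash
sed -i 's/np.array(f\["rotation"\]).T/cv2.Rodrigues(np.array(f["rotation"],float))[0].T/' h.py; python3 - <<'E'
from h import *
f=dict(np.load('top.npz')); P=cloud(f)
print("table z",np.median(P[220:235,280:300,2]))
s=P[165:225,185:300]
for lo,hi in((4,14),(14,27),(40,52),(52,62)):
    m=(s[...,2]>lo)&(s[...,2]<hi); q=s[m]
    r=cv2.minAreaRect(q[:,:2].astype(np.float32)); print(lo,hi,len(q),r,np.median(q[:,2]))
m=(s[...,2]>4).astype(np.uint8)
n,l,st,c=cv2.connectedComponentsWithStats(m); i=1+np.argmax(st[1:,4]); q=s[l==i]
print(st[i],cv2.minAreaRect(q[:,:2].astype(np.float32)))
k=P[174:190,281:296]; print(np.round(k[...,2]).astype(int))
E
```

```text
table z -0.48902215342945965
4 14 1381 ((517.4677734375, 65.37194061279297), (375.5925598144531, 194.64263916015625), 89.24714660644531) 7.136625007113935
14 27 97 ((514.7023315429688, 77.9614028930664), (106.89751434326172, 265.3738708496094), 12.733061790466309) 16.89367001962819
40 52 878 ((522.9215087890625, 51.17683410644531), (80.92465209960938, 300.2926330566406), 13.593472480773926) 46.19244627517401
52 62 479 ((527.6103515625, 29.802085876464844), (80.16097259521484, 252.39585876464844), 13.674758911132812) 55.756925526636905
[   8    4  101   53 2719] ((475.9864196777344, 46.3634033203125), (211.65084838867188, 327.9654541015625), 12.918564796447754)
[[   6    0    1   10   -3   -5    4   -2   -3   -2   -8   -2    1   -1
     3]
 [   1    1   -3    1   -5   -6   -2  -11    4   -1   -3    2   -9   -5
     4]
 [   7    1   -7   -2    2    1   -9   46   43   -4    8   -4    2    0
    -4]
 [  -4   -3    4   -5   -3   -5   42   45   47   45    4    6   -2   -3
    -5]
 [  -4    1    0   -2    2   -5   35   50   51   50   50   -8   -1   -5
     1]
 [   0    3    1    3   -2    9   32   48   50   49   47   -5   -1   -5
     1]
 [  -5    7    0   35   35   39   39   52   56   53   55    0    4    0
    -2]
 [  39   34   43   44   40   45   46   48   52   54   50    2    4    9
    -2]
 [  49   44   42   46   40   40   40   39   47   50   47   49   -2   -3
   -10]
 [  36   50   46   45   42   39   35   29   45   50   50   45    7   -3
    -5]
 [  38   43   44    0   -3    2   -7   -4   44   48   47   34    5    0
    -1]
 [   3   -1    5   -1    3   -2    2   -1   38   43    1   -7    0   -7
     4]
 [   1    4   -8    4   -6   -6 1604   -3   -2   -1    3    1    2   -2
     0]
 [  -7   -4   -1   -8    5    1   -3   -3    1   -5    0    0    9    4
    -3]
 [  -2    3    4    4    2   -1    0    0   -1    0   -6    3   -2    1
    -3]
 [  -3   -2   -7   11   -6    0   -4   -8   -5    5    7    5    3   -6
    -3]]
```

```bash
cat >> h.py <<'E'
def toolrel(st,target,yaw_x=None):
    """shift in tool axes (units of 50mm) to target; turn (units of 10deg) to put tool x at world yaw"""
    R=cv2.Rodrigues(np.array(st["tool_rot"],float))[0]
    d=R.T@(np.array(target,float)-st["ee_pos"])/50
    yx=np.degrees(np.arctan2(R[1,0],R[0,0]))
    t=None if yaw_x is None else -((yaw_x-yx+180)%360-180)/10
    return np.round(d,3),round(yx,2),t
E
python3 - <<'E'
from h import *
f=dict(np.load('top.npz')); P=cloud(f); s=P[165:225,185:300]
m=(s[...,2]>4)&(s[...,2]<70); n,l,st,c=cv2.connectedComponentsWithStats(m.astype(np.uint8)); i=1+np.argmax(st[1:,4]); q=s[l==i]
m2=cv2.morphologyEx((l==i).astype(np.uint8),cv2.MORPH_OPEN,np.ones((13,13)))>0
q=s[m2]; print(cv2.minAreaRect(q[:,:2].astype(np.float32)))
h=q[q[:,2]>53]; print("housing",cv2.minAreaRect(h[:,:2].astype(np.float32)))
k=P[176:186,288:293]; k=k[k[...,2]>40]; print(k.mean(0),k[:,1].min())
for n,(u,v) in dict(pl=(368,170),mal=(175,186),malh=(145,135),w=(225,138),pin=(158,237)).items(): print(n,P[v,u])
s=robot.state(); print(toolrel(s,[515,40,330],103.6)); print(toolrel(s,[515,40,330],-76.4))
E
```

```text
((538.49462890625, 17.88794708251953), (90.31460571289062, 134.5432586669922), 2.2330405712127686)
housing ((531.147216796875, 15.436149597167969), (79.8958740234375, 129.80081176757812), 13.149332046508789)
[556.39031119 -89.17810685  48.62945151] -96.66837226378965
pl [ 593.50572048 -352.91183953   -2.28053025]
mal [545.98709617 282.49498401  21.65657798]
malh [709.12074367 374.63436214  53.89718424]
w [700.83300415 118.43564629  30.23856783]
pin [381.75555761 334.10273874  31.83969468]
(array([-9.75 ,  9.086, -1.976]), np.float64(-156.3), np.float64(10.010089947499011))
(array([-9.75 ,  9.086, -1.976]), np.float64(-156.3), np.float64(-7.9899100525009885))
```

step_arm(motion="-0.4 0.35 -0.3 0 0;-0.65 0.6 -0.2 0 0;-0.65 0.6 -0.2 0 0;-0.65 0.6 -0.2 0 0;-0.65 0.6 -0.2 0 0;-0.65 0.6 -0.2 0 0;-0.65 0.6 -0.2 0 0;-0.65 0.6 -0.2 0 0;-0.65 0.6 -0.2 0 0;-0.65 0.6 -0.1 0 0;-0.65 0.6 0 0 0;-0.65 0.6 0 0 0")

```text
time_s: 1.6
ee_pos: [457.3, -100.8, 331.1]
tool_rot: [0.646, -3.074, -0.0]
wrist_force: [-0.1, -1.1, -1.0]
width: 85.3
grip_force: 0.0
```

step_arm(motion="-0.65 0.6 0 0 0;-0.65 0.6 0 0 0;-0.65 0.6 0 0 0;-0.3 0.3 0 -0.5 0;0 0 0 -1 0;0 0 0 -1 0;0 0 0 -1 0;0 0 0 -1 0;0 0 0 -1 0;0 0 0 -1 0;0 0 0 -1 0;0 0 0 -0.5 0")

```text
time_s: 3.1
ee_pos: [517.7, 39.1, 330.8]
tool_rot: [2.473, -1.936, -0.001]
wrist_force: [-0.7, -0.2, -0.4]
width: 85.2
grip_force: 0.0
```

```bash
python3 - <<'E'
from h import *
f=grab("wrist"); np.savez('w1.npz',**f); cv2.imwrite('pics/w1.png',f["img"][:,:,::-1])
s=robot.state(); print(s["time_s"],s["ee_pos"],s["tool_rot"],s["joint_pos"],f["origin"],f["rotation"],toolrel(s,[515,40,330],-76.4))
E
```

```text
3.15 [517.72897746  39.09702167 330.79240047] [ 2.47458142e+00 -1.93425765e+00 -1.32520168e-03] [ 3.88013637e-01  1.46524311e-01 -7.06769530e-02 -3.70169050e-04
 -1.35466291e+00 -1.44040952e-01] [538.11826674 -40.39598544 472.32961542] [ 0.36854071 -3.04040186 -0.49698246] (array([-0.031,  0.049,  0.016]), np.float64(-76.03), np.float64(0.03740392282390701))
```

View pics/w1.png

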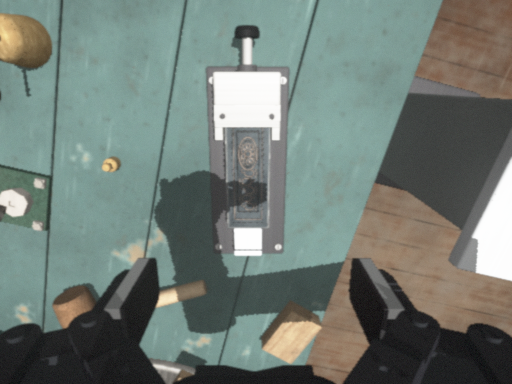

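The wrist view shows the whole nest: knob at (247,32), housing (248,100), bar (248,175), free bed end (248,240). The axis runs straight down the picture.

```bash
cat >> h.py <<'E'
def rays(f,uv,z):
    K=np.array(f["mtx"]);R=cv2.Rodrigues(np.array(f["rotation"],float))[0];o=np.array(f["origin"])
    uv=np.atleast_2d(np.array(uv,float)); d=np.c_[(uv[:,0]-K[0,2])/K[0,0],(uv[:,1]-K[1,2])/K[1,1],np.ones(len(uv))]@R.T
    return o+d*((z-o[2])/d[:,2])[:,None]
E
python3 - <<'E'
from h import *
f=dict(np.load('w1.npz')); P=cloud(f); print(f["mtx"][0,0])
win=np.zeros(P.shape[:2],bool); win[20:262,200:298]=1
g=cv2.cvtColor(f["img"],cv2.COLOR_RGB2HSV)
def rect(m,name):
    n,l,st,c=cv2.connectedComponentsWithStats(cv2.morphologyEx(m.astype(np.uint8),cv2.MORPH_OPEN,np.ones((3,3))))
    i=1+np.argmax(st[1:,4]); q=P[l==i]; z=np.median(q[:,2])
    cs,_=cv2.findContours((l==i).astype(np.uint8),cv2.RETR_EXTERNAL,cv2.CHAIN_APPROX_NONE)
    w=rays(f,cs[0][:,0],z)[:,:2].astype(np.float32); r=cv2.minAreaRect(w)
    print(name,st[i],"z",round(z,1),np.round(r[0],1),np.round(r[1],1),round(r[2],2)); return cv2.boxPoints(r)
print("table",np.median(P[60:120,320:360,2]))
white=win&(g[...,1]<40)&(g[...,2]>170)
a=white.copy();a[170:]=0; print(rect(a,"housing"))
a=white.copy();a[:200]=0; print(rect(a,"bed end"))
nt=win&(P[...,2]>4); nt[:66]=0; print(rect(nt,"plate"))
nt=win&(P[...,2]>38)&(P[...,2]<52);nt[:124]=0; print(rect(nt,"bar"))
kn=win&(P[...,2]>25); kn[42:]=0; print(rect(kn,"knob"))
print("axis profile z",[(v,int(np.median(P[v,244:252,2]))) for v in range(22,262,5)])
E
```

```text
333.5639120425681
table -1.147583706860587
housing [ 209   72   78   69 3984] z 54.9 [538.3 -10. ] [91.4 80.1] 13.82
[[484.3444    17.94941 ]
 [503.4733   -59.79367 ]
 [592.2167   -37.958115]
 [573.08777   39.784966]]
bed end [234 228  28  29 794] z 29.4 [493.6 179.8] [40.3 45.7] 13.82
[[468.5181  197.18095]
 [479.44644 152.76161]
 [518.59766 162.39384]
 [507.66934 206.81319]]
plate [  206    66    83   189 14358] z 44.7 [520.3  67.5] [100.3 253.2] 13.73
[[441.55252 178.53038]
 [501.64233 -67.4055 ]
 [599.0774  -43.59909]
 [538.98755 202.33679]]
bar [ 225  127   45  102 4373] z 45.3 [516.8  82.5] [ 57.9 139.7] 13.69
[[472.10175  143.54008 ]
 [505.1781     7.77492 ]
 [561.4107    21.474808]
 [528.33435  157.23997 ]]
knob [234  25  25  17 352] z 48.5 [559.5 -89.7] [27.8 16.8] 13.82
[[ 543.9903    -84.857376]
 [ 547.9965   -101.138916]
 [ 574.9627    -94.50368 ]
 [ 570.9565    -78.22214 ]]
axis profile z [(22, -1), (27, 51), (32, 51), (37, 42), (42, 42), (47, 42), (52, 41), (57, 42), (62, 42), (67, 48), (72, 54), (77, 55), (82, 54), (87, 54), (92, 55), (97, 54), (102, 54), (107, 55), (112, 54), (117, 54), (122, 54), (127, 44), (132, 44), (137, 46), (142, 45), (147, 45), (152, 45), (157, 45), (162, 44), (167, 44), (172, 45), (177, 45), (182, 45), (187, 45), (192, 45), (197, 45), (202, 45), (207, 45), (212, 44), (217, 44), (222, 44), (227, 45), (232, 28), (237, 30), (242, 28), (247, 29), (252, 34), (257, -1)]
```

step_arm(motion="0.7 -0.1 0 0.02 1;0.8 -0.1 0 0 1;0.8 0 0 0 1;0.8 0 0.2 0 1;0.6 0 0.5 0 1;0 0 0.8 0 1;0 0 0.8 0 1;0 0 0.8 0 1;0 0 0.8 0 1;0 0 0.8 0 1;0 0 0.6 0 1;0 0 0.3 0 1")

```text
time_s: 4.65
ee_pos: [570.0, -138.4, 49.3]
tool_rot: [2.465, -1.945, -0.004]
wrist_force: [-0.5, -0.6, -0.8]
width: 0.1
grip_force: 0.0
```

```bash
cat >> h.py <<'E'
EX=np.array([-np.sin(np.radians(13.75)),np.cos(np.radians(13.75))]); EY=np.array([-EX[1],EX[0]]); O=-42*EX-521.9*EY
def nst(p): d=np.array(p[:2])-O; return np.round([d@EX,d@EY,p[2]],1)
E
python3 - <<'E'
from h import *
f=grab("wrist"); np.savez('w2.npz',**f); cv2.imwrite('pics/w2.png',f["img"][:,:,::-1])
s=robot.state(); print(s["time_s"],nst(s["ee_pos"]),s["width"],s["tool_rot"],s["wrist_force"],toolrel(s,s["ee_pos"],-76.25),O)
P=cloud(f);m=(P[...,2]>46)&(P[...,2]<60)
E
```

```text
4.7 [-227.7    1.7   48.1] -0.18447603132717477 [ 2.46375411 -1.94444802 -0.00665001] [-0.29063275  0.53878907 -0.68086698] (array([0., 0., 0.]), np.float64(-76.56), np.float64(-0.03127420485949699)) [516.92623371  83.25190027]
```

View pics/w2.png

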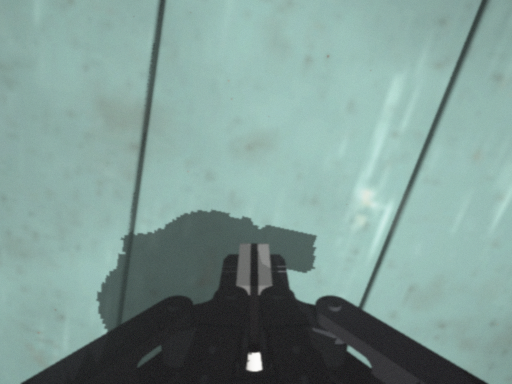

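The wrist view shows only the bench and the shut fingers at (254,265), because the knob lies behind the fingers. I'll descend and push, going by the force reading.

step_arm(motion="0 -0.03 0.3 0.03 1;0 0 0.25 0 1;-0.2 0 0 0 1;-0.2 0 0 0 1;-0.15 0 0 0 1;-0.1 0 0 0 1;0 0 0 0 1")

```text
time_s: 5.58
ee_pos: [565.5, -106.4, 24.4]
tool_rot: [-2.463, 1.95, -0.002]
wrist_force: [0.5, -2.8, 1.4]
width: -0.1
grip_force: 1.5
```

```bash
cat > s.py <<'E'
from h import *
s=robot.state(); w=s["wrist_force"]
print(s["time_s"],nst(s["ee_pos"]),"F nest",np.round([w[:2]@EX,w[:2]@EY,w[2]],1),s["width"],s["grip_force"],toolrel(s,s["ee_pos"],-76.25)[1:])
E
python3 s.py
```

```text
5.575 [-195.7   -2.1   24.4] F nest [-2.9  0.1  1.4] -0.08672918829057556 1.4799646683968604 (np.float64(-76.74), np.float64(-0.0488177259002839))
```

step_arm(motion="-0.1 0 0 -0.04 1;-0.1 0.02 0 0 1;-0.1 0 0 0 1;-0.1 0 0 0 1;-0.08 0 0 0 1;0 0 0 0 1;0 0 0 0 1")

```text
time_s: 6.45
ee_pos: [560.1, -84.1, 24.5]
tool_rot: [-2.468, 1.941, -0.005]
wrist_force: [2.5, -6.4, 0.9]
width: -0.0
grip_force: 3.0
```

```bash
python3 s.py
```

```text
6.45 [-172.8   -2.2   24.5] F nest [-6.8 -0.9  0.9] -0.03463633373847103 2.9704322945326567 (np.float64(-76.38), np.float64(-0.012933090868602903))
```

step_arm(motion="-0.06 0 0 0 1;-0.06 0 0 0 1;0 0 0 0 1")

```text
time_s: 6.82
ee_pos: [559.0, -79.7, 24.5]
tool_rot: [-2.469, 1.942, -0.007]
wrist_force: [4.3, -12.2, -0.3]
width: 0.0
grip_force: 6.6
```

```bash
python3 s.py
```

```text
6.825 [-168.3   -2.2   24.5] F nest [-12.9  -1.3  -0.3] 0.043349236442685485 6.627427737175822 (np.float64(-76.36), np.float64(-0.010529882215899988))
```

step_arm(motion="-0.05 0 0 0 1;-0.04 0 0 0 1;0 0 0 0 1")

```text
time_s: 7.2
ee_pos: [559.0, -79.3, 24.7]
tool_rot: [2.468, -1.94, 0.012]
wrist_force: [8.8, -30.3, -5.5]
width: 0.2
grip_force: 16.2
```

```bash
python3 s.py
```

```text
7.2 [-167.8   -2.2   24.7] F nest [-31.5  -1.4  -5.5] 0.19239401294505146 16.248489276258624 (np.float64(-76.34), np.float64(-0.009419996078742087))
```

The plunger hit its hard stop: force rose from 12.9 to 31.5 N with only 0.5 mm of movement. Now I'll back off, rise and look.

step_arm(motion="0.2 0 0 0 1;0.4 0 0 0 1;0.5 0 0 0 1;0.3 0 0 0 1;0 0 -0.5 0 1;0 0 -0.9 0 1;0 0 -0.9 0 0;0 0 -0.9 0 0;-0.2 0 -0.9 0 0;-0.6 0 -0.9 0 0;-0.8 0.1 -0.9 0 0;-0.8 0.1 -0.2 0 0")

```text
time_s: 8.7
ee_pos: [534.9, -25.6, 332.2]
tool_rot: [-2.465, 1.94, -0.005]
wrist_force: [0.2, 0.8, -0.5]
width: 85.4
grip_force: 0.0
```

step_arm(motion="-0.8 0 0 0 0;-0.7 0 0 0 0;0 0 0 0 0;0 0 0 0 0")

```text
time_s: 9.2
ee_pos: [516.7, 46.0, 328.6]
tool_rot: [2.469, -1.942, -0.001]
wrist_force: [0.5, 0.3, -1.1]
width: 85.4
grip_force: 0.0
```

```bash
python3 s.py; python3 - <<'E'
from h import *
f=grab("wrist"); np.savez('w3.npz',**f); cv2.imwrite('pics/w3.png',f["img"][:,:,::-1])
P=cloud(f); x=(P[...,:2]-O)@EX; y=(P[...,:2]-O)@EY; z=P[...,2]
print("table",np.median(z[60:120,320:360]))
ax=abs(y)<6
for n,m in dict(knob=ax&(x<-170)&(z>44),bar=ax&(z>39)&(z<50)&(x>-65)&(x<112)).items(): print(n,np.round(np.percentile(x[m],[1,99]),1),np.median(z[m]))
m=(z>40)&(z<50)&(x>-20)&(x<60)&(abs(y)<45); print("bar y",np.percentile(y[m],[1,99]),cv2.minAreaRect(P[m][:,:2].astype(np.float32)))
m=(z>51)&(x>-140)&(x<-90); print("hous y",np.percentile(y[m],[1,99]))
E
```

```text
9.2 [-36.1   9.1 328.6] F nest [ 0.1 -0.5 -1.1] 85.35978728915035 0.0 (np.float64(-76.36), np.float64(-0.01118909356424922))
table -1.1279660314484374
knob [-186.5 -172.6] 50.64879975765521
bar [-64.   93.6] 45.305294214887596
bar y [-28.05533895  28.51366241] ((511.8418273925781, 102.60426330566406), (58.070411682128906, 79.95825958251953), 13.72262191772461)
hous y [-39.03042226  39.18811815]
```

View pics/w3.png

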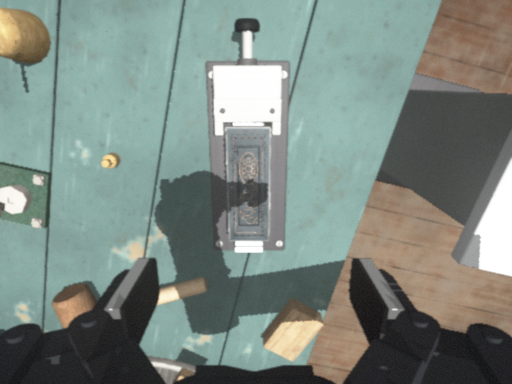

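The view shows the knob back at (247,25), and a white gap between the lip and the bar at (248,125), so the bar is clear. It now measures -63 to about 95 mm in the nest frame, centred near x = 16.5, y = 0.

step_arm(motion="-0.5 -0.1 0.2 0 0;-0.55 -0.08 0.6 0 0;0 0 0.8 0 0;0 0 0.8 0 0;0 0 0.8 0 0;0 0 0.8 0 0;0 0 0.6 0 0;0 0 0.3 0 0;0 0 0 0 0;0 0 0 0 0")

```text
time_s: 10.5
ee_pos: [514.3, 99.4, 85.0]
tool_rot: [-2.467, 1.941, -0.002]
wrist_force: [-0.2, 0.0, 0.1]
width: 85.4
grip_force: 0.0
```

```bash
python3 s.py
```

```text
10.5 [16.3 -1.3 85. ] F nest [0.1 0.2 0.1] 85.42927012731546 0.0 (np.float64(-76.39), np.float64(-0.01449814290010636))
```

step_arm(motion="0 0.03 0.4 0 0;0 0 0.4 0 0;0 0 0.3 0 0;0 0 0.2 0 0;0 0 0.1 0 0;0 0 0 0 0;0 0 0 0 0")

```text
time_s: 11.38
ee_pos: [512.2, 99.0, 14.3]
tool_rot: [-2.468, 1.942, -0.001]
wrist_force: [1.1, 0.5, 0.5]
width: 85.4
grip_force: 0.0
```

```bash
python3 s.py
```

```text
11.375 [16.4  0.8 14.3] F nest [ 0.2 -1.2  0.5] 85.35656125910207 0.0 (np.float64(-76.38), np.float64(-0.012967506904166726))
```

step_arm(motion="0 0 0 0 0.25;0 0 0 0 0.4;0 0 0 0 0.7;0 0 0 0 1;0 0 0 0 1;0 0 0 0 1;0 0 0 0 1;0 0 0 0 1", force=70)

```text
time_s: 12.38
ee_pos: [512.1, 99.0, 14.4]
tool_rot: [-2.469, 1.942, -0.001]
wrist_force: [-2.1, -0.1, 6.9]
width: 57.1
grip_force: 76.3
```

```bash
python3 s.py
```

```text
12.375 [16.4  1.  14.4] F nest [0.4 2.1 6.9] 57.09224917138074 76.33077621459961 (np.float64(-76.37), np.float64(-0.012487661357710067))
```

step_arm(motion="0 0 -0.1 0 1;0 0 -0.2 0 1;0 0 -0.3 0 1;0 0 -0.4 0 1;0 0 -0.4 0 1;0 0 -0.4 0 1;0 0 -0.4 0 1;0 0 -0.4 0 1;0 0 -0.4 0 1;0 0 -0.3 0 1;0 0 -0.1 0 1;0 0 0 0 1")

```text
time_s: 13.88
ee_pos: [511.6, 98.8, 183.8]
tool_rot: [-2.469, 1.943, 0.001]
wrist_force: [-1.1, 0.7, -4.0]
width: 57.2
grip_force: 75.5
```

step_arm(motion="0 0 0 0 1;0 0 0 0 1;0 0 0 0 1;0 0 0 0 1;0 0 0 0 1;0 0 0 0 1")

```text
time_s: 14.62
ee_pos: [511.8, 98.8, 183.8]
tool_rot: [2.469, -1.943, -0.0]
wrist_force: [0.1, 0.6, -4.9]
width: 57.0
grip_force: 75.5
```

```bash
python3 s.py; python3 - <<'E'
from h import *
f=grab("wrist"); np.savez('w4.npz',**f); cv2.imwrite('pics/w4.png',f["img"][:,:,::-1])
g=grab("scene"); 
cv2.imwrite('pics/s4.png',cv2.resize(g["img"][110:260,170:370,::-1],(800,600)))
P=cloud(f); x=(P[...,:2]-O)@EX; y=(P[...,:2]-O)@EY; z=P[...,2]
m=(abs(y)<22)&(z>150)&(z<260)&(x<5)&(x>-75)
A=np.c_[x[m],y[m],np.ones(m.sum())]; print(m.sum(),np.linalg.lstsq(A,z[m],rcond=None)[0],x[m].min())
E
```

```text
14.625 [ 16.3   1.2 183.8] F nest [ 0.6 -0.3 -4.9] 56.984014295701265 75.45982003211975 (np.float64(-76.39), np.float64(-0.014123695267446123))
25089 [ 8.11907601e-02 -1.87318163e-02  2.17931749e+02] -64.9880904698931
```

View pics/w4.png

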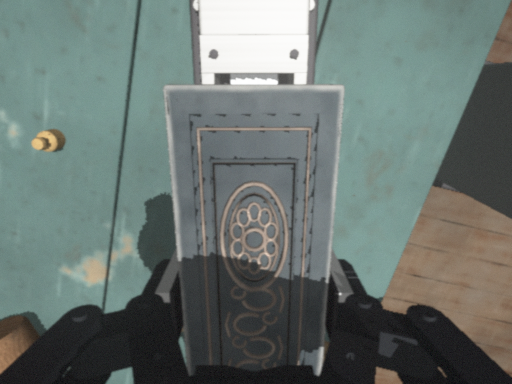

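View pics/s4.png

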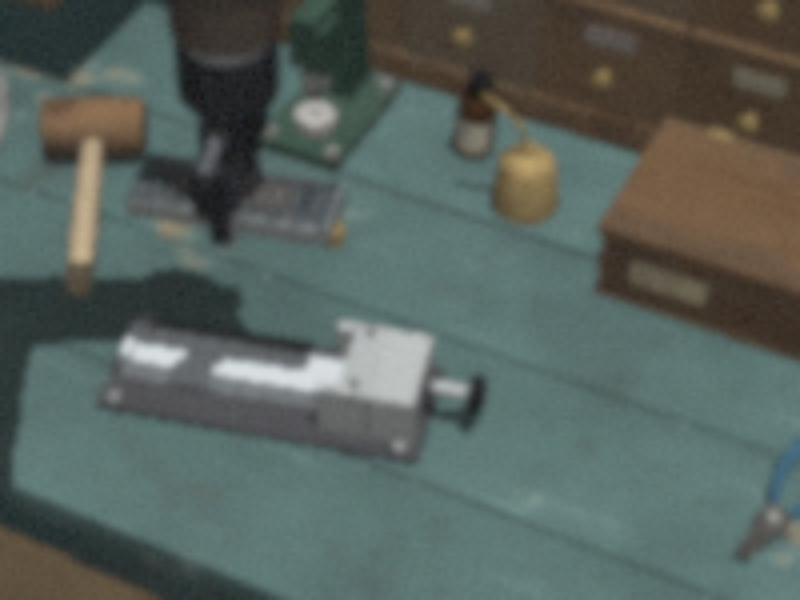

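The wrist view shows the bar between the pads with its free end at (255,90). The scene crop shows the bar held at (235,205), an empty bed and the knob out. I'll check whether the bar's slope is real and whether it is growing.

step_arm(motion="0 0 0 0 1;0 0 0 0 1;0 0 0 0 1;0 0 0 0 1;0 0 0 0 1;0 0 0 0 1;0 0 0 0 1;0 0 0 0 1", force=90)

```text
time_s: 15.72
ee_pos: [511.8, 98.8, 183.8]
tool_rot: [2.469, -1.943, -0.0]
wrist_force: [-0.6, 0.3, -4.0]
width: 56.5
grip_force: 100.5
```

```bash
python3 s.py; python3 - <<'E'
from h import *
def fit(f,zl,zh,xl,xh):
    P=cloud(f); x=(P[...,:2]-O)@EX; y=(P[...,:2]-O)@EY; z=P[...,2]
    m=(abs(y)<22)&(z>zl)&(z<zh)&(x<xh)&(x>xl)
    for _ in range(3):
        A=np.c_[x[m],y[m],np.ones(m.sum())]; c=np.linalg.lstsq(A,z[m],rcond=None)[0]
        m&=abs(z-(c[0]*x+c[1]*y+c[2]))<3
    return m.sum(),np.round(c,3)
print(fit(dict(np.load('w3.npz')),38,50,-55,85))
print(fit(dict(np.load('w4.npz')),190,240,-55,5))
f=grab("wrist"); print(fit(f,190,240,-55,5))
E
```

```text
15.725 [ 16.3   1.2 183.8] F nest [ 0.4  0.5 -4. ] 56.507467379530134 100.45531153678894 (np.float64(-76.39), np.float64(-0.014046782667693946))
(np.int64(3318), array([ 2.0000e-03, -2.0000e-03,  4.5048e+01]))
(np.int64(20079), array([ 1.80000e-02, -2.00000e-03,  2.14733e+02]))
(np.int64(20029), array([ 1.80000e-02, -2.00000e-03,  2.14597e+02]))
```

Robustly fitted, the bar is within 0.02 rad of level and steady. Its underside is at about 198 mm.

```bash
python3 -c "
from station import robot; print(robot.job_done())"
```

```text
the job is handed in; nothing more can be done
None
```

I pushed the plunger fully home and it sprang back. The bar is now gripped across its middle, steady and within about 0.02 rad of level, with its underside about 198 mm above the bench over the nest, and the job is handed in (no verdict was returned).

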